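# Wedge a fossil nodule tight in the clamping board

## Task

Clamp the stone nodule for preparation: lay the loose wooden wedge flat in the slot of the clamping board, thin end first, and let go of it while it is still loose. Then tap or press its steel-capped end, a firm push of about 10 N, until the wedge locks and stays tight with the jaw squeezing the nodule; the nodule is brittle and cracks if pushed much harder. Leave the nodule on its seat and do not knock the vial, the chalk lump or the dark clod beside the board.

Things in the scene. Friction and masses are not known exactly. Their poses are not given: they have to be found in the camera images.
- clamp_board: wooden clamping board fixed on the bench, with cheek, slot, sliding jaw, nodule, anvil in this order along -y. Origin at bench level under the middle of the jaw; x = driving direction along the slot, z up. Floor 22 mm above the bench. Cheek: dark wall, x -42..50, straight inner face at y = +49 mm, top 52 mm above the bench. A strip of floor (y 15..67) leads from x = -151 to the slot's mouth.
- slot_mouth (a point): middle of the slot's open mouth on the board's floor (board x -40, y +40 mm), axes as the board's. The jaw's sloped face (x -40..40, top 52 mm above the bench, taper 1:5) makes the slot 18 mm wide here and 2 mm at board x = +40 when the jaw is fully back; it starts 0 to 1 mm from there and slides freely along -y, up to 35 mm, friction about 1 N.
- pad: black rubber pad, 76 x 8 x 30 mm, on the jaw's -y side; origin at its centre, axes as the board's. It gives 1 mm for each 8 N of clamping force. The nodule counts as locked above 6 N between pad and nodule, as loose below 4 N, and cracks above 20 N.
- wedge: loose hardwood wedge, 0.12 kg, lying flat, 126 mm long, body 30 mm high. Origin on its underside, x to the thin end (x = +50 mm). Straight face at y = +10 (goes against the cheek); sloped face, taper 1:5, at y = -10 at x = 0: 10 mm thick at the thin end, 30 mm at x = -50, then a straight tail. In the slot its axes are parallel to the board's, its origin at board y = +39 mm.
- wedge_grip (a point): centre of the red grip block on top of the wedge, 30 x 14 x 26 mm (long along the wedge's x, grasped across its 14 mm; wedge x -27..3, y -7..7, z 29..55 mm); axes as the wedge's
- wedge_cap (a point): centre of the flat steel-capped thick end of the wedge, 29 x 29 mm, facing the wedge's -x (at wedge x -76, y -5, z 15 mm): push or tap here. A push of P newtons clamps with about 1.0 to 1.4 P, less 1 N; once tight it grows by about 1 N per mm. The waxed wedge stays where it is driven. It locks with its origin anywhere from board x -35 to +16 mm: find it by feel.
- nodule: pale brown stone nodule, an irregular lump of 44 x 60 x 46 mm, loose on the board's floor between pad and anvil, its long side along the slot, about 44 to 47 mm wide across the clamp. Origin at the centre of its underside. It may turn and slide a little as it is clamped. The dark wooden anvil beyond it (top 58 mm above the bench) is bolted down 0 to 6 mm farther from the jaw, different each time.
- vial: bystander: clear specimen vial with blue cap, 32 mm across, 64 mm high, upright; origin at the centre of its underside
- chalk: bystander: whitish chalk lump, 43 x 43 x 24 mm; origin at the centre of its underside
- clod: bystander: dark brown clod, 34 x 36 x 21 mm; origin at the centre of its underside
Not all that is in view belongs to the job. What is shaped like the nodule but green or yellow is not meant.

How it is judged:
By the outcome, as a careful person would: the job done as asked, in the order asked, and still so for the second after the job is handed in, with the robot touching nothing.
It also fails if it takes over 58 s, if anything falls off the work surface, if the arm or the gripper's body presses on something with over 40 N, if the wrist force passes 120 N, or if a joint passes its speed limit or range.

## Robot

A 6-joint arm with a two-finger parallel gripper is mounted at the origin on a cart in front of the work surface, level with it; the furniture and walls round the work are solid. World frame = base frame: x ahead of the robot, y to its left, z up, the work surface at z = 0. Lengths are in m, angles in rad, forces in N, time in s.
With the tool pointing down it reaches from about 0.275 to 0.725 m from the base axis. Payload 15.9 kg.
Tool frame: the origin (TCP) lies midway between the tips of the shut fingers; the grasp point (between the pads) lies 19 mm behind it; z points along the fingers, y is the line along which they close (so a half turn about z gives the same grasp; the last joint's range is limited). The gripper opens to 85 mm and grips with 20 to 120 N. Pads are 22 mm wide; open, the fingers measure 114 mm over their backs; the gripper's body (76 mm by 85 mm) begins 54 mm behind the grasp point. The pads swing forward as they close: fully open they stand 13 mm farther back than shut.
Start: joints at [-1.137, 0.213, -0.034, 1.323, 0, 1.571], TCP at [0.21, -0.454, 0.231] pointing down, gripper open.
Joint ranges: [-2.98, 2.98], [-0.74, 1.72], [-1.14, 1.35], [-2.1, 2.04], [-1.57, 1.44], [-3.14, 3.14]. Speed limits (rad/s): [1.89, 1.89, 2.39, 2.57, 3.14, 3.14].

## Interface

Orientations are given as a unit quaternion [w, x, y, z].
In Python, from plant import * gives the robot as it stands.
- The arm moves only by the shell command python3 -m handwheel 'ROWS' [OPENING]. ROWS is JSON, a list of rows, each a list of 6 numbers: the shift along the tool's x, y, z as a fraction of full scale, then the turn, a rotation vector about the tool's x, y, z as a fraction of full scale. A call has 1 to 5 rows; each row shifts and turns the commanded pose from where the row before left it, along the tool's axes as they then stand; what a row does not reach is not made up. Full scale, the value 1, is 0.6 m for a shift and 180 degrees for a turn. A row lasts 1/10 s, in which the tool goes at most 50 mm and 8.59 degrees, less where a joint would pass 70% of its speed; a pose out of reach is approached as far as the arm can. A call with a number of a shift or a turn outside -1 to 1 is refused whole. A call with a gripper value outside its range is refused whole. OPENING is the closure, from -1 (fully open) to 1 (shut), set as the call begins (- or left out, the last holds). The fingers move at their own pace and stop on an object; the grip force is fixed at half the most. Time passes only in rows, so rows that do not move let the fingers close. It gives the time, the measured TCP pose, the force, the opening and the grip force at its end, in the units of the state.
- read_state(): the state, without advancing time (a new reading comes with each control period).
- get_image(name): name is "side" or "top"; returns a dict with "frame" (420x560x3 uint8, blue, green, red), "range_z" (420x560 float32, m along the optical axis (not along the pixel's ray), 0 where there is no reading), "camera_matrix" (3x3 intrinsics, pixels), "view" (4x4, takes a point from world to camera coordinates). Camera axes: x right, y down, z forward; pixel columns grow to the right and rows downward; lengths in m; the calibration is good to about 2 mm. A picture is of the moment at which its call begins.
- hand_in(): hands the job in; it is judged then, once.
The state is a dict: "time": time; "qpos": joint angles; "dq": joint speeds; "effort": joint torques, N m; "position": TCP position; "eef_rot": TCP orientation; "contact_force": force on the tool from outside, world axes, zero at the start; "moment": the same for the moment, N m; "width": opening from 0.0 (shut) to 1.0 (fully open); "grip_force": force on a finger pad.
Only numpy, scipy, OpenCV 4.12 (cv2) and the standard library are available. Lean on these libraries where they do the work, as an engineer would, in place of code of your own. Each camera call takes 0.05 s, during which the arm holds its last target. There are 200 camera calls.

## Working session

There is one attempt and no reset: what is moved stays moved. The work goes in short steps, Python scripts to look and compute and a shell command to move; the robot and the scene stay as the last step left them, time stands still between calls to the robot, and variables do not carry over. Pictures are saved under pics/ and viewed, at most 10 in all, crops included, and the job is handed in when it is done.

```bash
mkdir -p pics; ls; python3 - <<'E'
from plant import *
import cv2,numpy as np
s=read_state();print({k:np.round(v,3) for k,v in s.items()})
for n in("side","top"):
    g=get_image(n);cv2.imwrite(f"pics/{n}0.png",g["frame"]);np.savez(f"{n}0.npz",**g);print(n,g["camera_matrix"].round(1).tolist(),g["view"].round(3).tolist())
E
```

```text
pics
{'time': np.float64(0.0), 'qpos': array([-1.137,  0.213, -0.035,  1.323,  0.   ,  1.571]), 'dq': array([-0.001,  0.001,  0.   , -0.   ,  0.002, -0.001]), 'effort': array([-6.0000e-03, -6.8615e+01,  4.8712e+01,  1.7000e-02, -0.0000e+00,
        0.0000e+00]), 'position': array([ 0.21 , -0.453,  0.231]), 'eef_rot': array([-0.001,  0.977,  0.215, -0.   ]), 'contact_force': array([ 0.415, -0.239, -0.256]), 'moment': array([-0.029, -0.011,  0.007]), 'grip_force': np.float64(0.0), 'width': np.float64(1.001)}
side [[485.4, 0.0, 279.8], [0.0, 485.4, 212.0], [0.0, 0.0, 1.0]] [[-0.83, -0.558, 0.013, 0.444], [-0.312, 0.445, -0.839, 0.19], [0.463, -0.7, -0.544, 0.866], [0.0, 0.0, 0.0, 1.0]]
top [[506.2, 0.0, 271.0], [0.0, 506.2, 212.9], [0.0, 0.0, 1.0]] [[-0.019, -1.0, 0.002, 0.016], [-0.981, 0.018, -0.192, 0.528], [0.192, -0.006, -0.981, 1.21], [0.0, 0.0, 0.0, 1.0]]
```

View pics/top0.png

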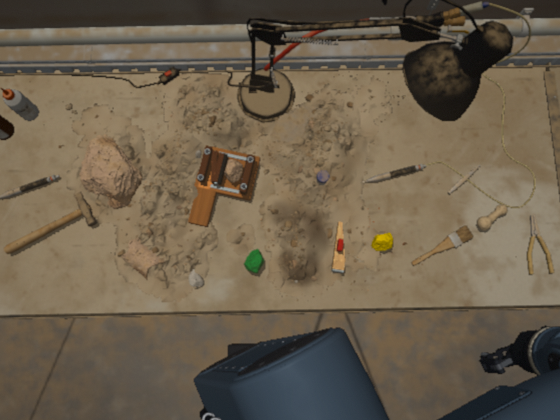

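View pics/side0.png

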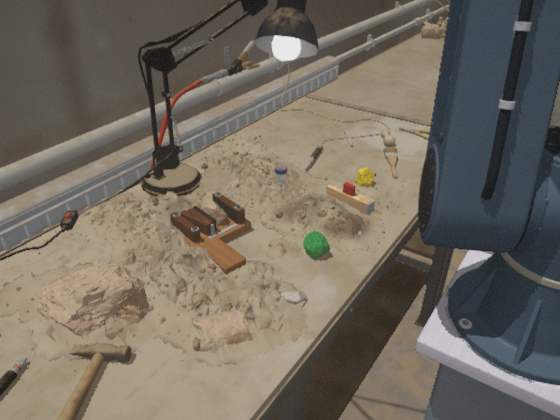

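The top view shows the board at about (230,173) with its lead-in strip at (202,205), the wedge at (340,247) with its red grip at (340,245), thin end up and cap at (339,270). The vial is at (321,178), the chalk probably at (195,280) and the clod still to be found. Lookalikes are the nodule (237,172, brown, between pad and anvil, which is the one meant), the green lump (254,261) and the yellow lump (382,242). The wedge has no double. I'll check this in one close crop.

```bash
cat > h.py <<'E'
import numpy as np,cv2
from scipy.spatial.transform import Rotation as R
def load(n): return dict(np.load(n))
def ray(g,u,v,z):
    "pixel(s) -> world points on the plane height z"
    V=g["view"];Rm=V[:3,:3];c=-Rm.T@V[:3,3]
    p=np.c_[np.ravel(u),np.ravel(v),np.ones(np.size(u))]
    d=(Rm.T@np.linalg.inv(g["camera_matrix"])@p.T).T
    return c+d*((z-c[2])/d[:,2])[:,None]
def cloud(g):
    h,w=g["range_z"].shape;u,v=np.meshgrid(np.arange(w),np.arange(h))
    p=np.stack([u,v,np.ones_like(u)],-1)@np.linalg.inv(g["camera_matrix"]).T*g["range_z"][...,None]
    V=g["view"];return (p-V[:3,3])@V[:3,:3]
E
python3 - <<'E'
from h import *
g=load("top0.npz");f=g["frame"]
cv2.imwrite("pics/crop.png",cv2.resize(f[135:295,180:400],None,fx=3.6,fy=3.6,interpolation=cv2.INTER_CUBIC))
W=cloud(g);z=W[...,2]
np.set_printoptions(precision=4,suppress=True)
for u,v in [(340,245),(340,262),(340,230),(339,272),(202,205),(236,172),(321,178),(195,280),(254,261),(208,165)]: print((u,v),W[v,u])
hsv=cv2.cvtColor(f,cv2.COLOR_BGR2HSV)
red=((hsv[...,0]<6)|(hsv[...,0]>174))&(hsv[...,1]>180)&(hsv[...,2]>90)
red[:,:300]=0;red[:,380:]=0;red[:200]=0;v,u=np.nonzero(red);print(len(u),u.mean(),v.mean(),z[v,u].max(), ray(g,u.mean(),v.mean(),.055))
m=(z>.02)&(z<.045);m[:,:325]=0;m[:,358:]=0;m[:218]=0;m[285:]=0
v,u=np.nonzero(m);print(len(u));r=cv2.minAreaRect(ray(g,u,v,.03)[:,:2].astype(np.float32));print(r)
E
```

```text
(340, 245) [ 0.4437 -0.1612  0.0563]
(340, 262) [ 0.4047 -0.1633  0.0274]
(340, 230) [ 0.4853 -0.1668  0.0286]
(339, 272) [ 0.3819 -0.1632  0.0022]
(202, 205) [0.5579 0.1825 0.0205]
(236, 172) [0.6344 0.0928 0.0539]
(321, 178) [ 0.6121 -0.1202  0.0641]
(195, 280) [0.367  0.1976 0.0274]
(254, 261) [0.4096 0.0505 0.0444]
(208, 165) [0.6599 0.166  0.0343]
57 339.7894736842105 244.87719298245614 0.06048803575371328 [[ 0.4441 -0.1608  0.055 ]]
388
((0.4445361793041229, -0.15789321064949036), (0.12607677280902863, 0.03769280016422272), 3.3182294368743896)
```

View pics/crop.png

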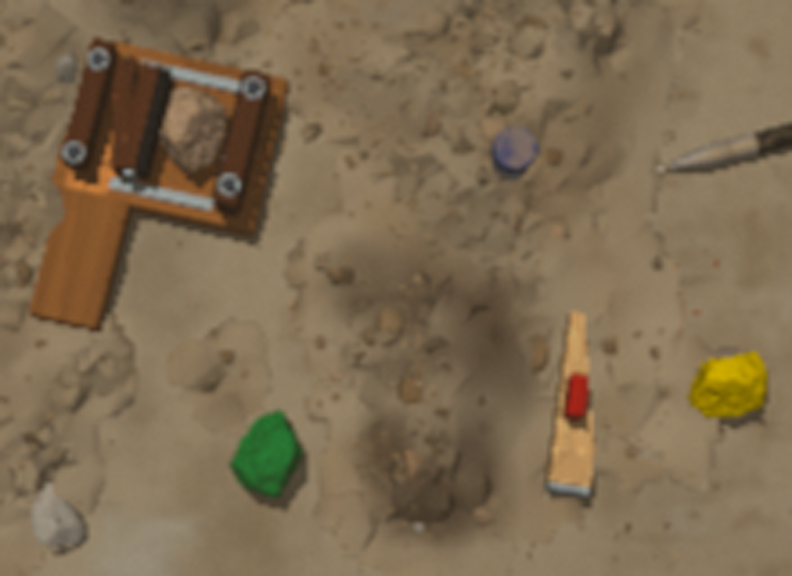

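The crop agrees with that reading. The wedge lies with its thin end up at (577,312), its cap at (570,490) and its red grip at (577,397), yawed about -6°. The board is yawed about -14°, with its strip end at (66,322) and cheek bolts at (98,58) and (73,152). The nodule at (195,128) is the brown one between pad and anvil. The clod is probably the dark lump at about (420,490).

```bash
python3 - <<'E'
from h import *
np.set_printoptions(precision=4,suppress=True)
g=load("top0.npz");f=g["frame"];hsv=cv2.cvtColor(f,cv2.COLOR_BGR2HSV).astype(int)
c=lambda x,y:(180+x/3.6,135+y/3.6)
for n,(x,y) in dict(strip=(80,260),cheek=(85,105),sand=(200,270),jaw=(130,110),wedge=(575,460)).items():
    u,v=map(int,c(x,y));print(n,hsv[v,u])
def line(mask,rows,side,z,box):
    pts=[]
    for v in rows:
        us=np.nonzero(mask[v,box[0]:box[1]])[0]
        if len(us): pts.append((box[0]+(us.min()-.5 if side<0 else us.max()+.5),v))
    P=ray(g,*np.array(pts).T,z);vx,vy,x0,y0=cv2.fitLine(P[:,:2].astype(np.float32),cv2.DIST_HUBER,0,.001,.001).ravel()
    if vx<0: vx,vy=-vx,-vy
    return np.degrees(np.arctan2(vy,vx)),np.array([x0,y0])
S=(hsv[...,1]>140)&(hsv[...,2]>60)&(hsv[...,0]<20)
for sd in(-1,1): print("strip",sd,line(S,range(194,220),sd,.022,(183,218)))
m=S.copy();m[:,:183]=0;m[:,218:]=0;v,u=np.nonzero(m[192:230]);v=v+192;P=ray(g,u,v,.022)
print("strip rect",cv2.minAreaRect(P[:,:2].astype(np.float32)),len(u));print(cv2.boxPoints(cv2.minAreaRect(P[:,:2].astype(np.float32))))
for n,p in dict(ck1=(98,58),ck2=(73,152),an1=(253,87),an2=(229,185)).items(): print(n,ray(g,*c(*p),.055 if n[0]=='c' else .06))
Wd=(hsv[...,1]>100)&(hsv[...,2]>140)&(hsv[...,0]<25)
for sd in(-1,1): print("wedge",sd,line(Wd,range(225,268) if sd<0 else range(225,250),sd,.03,(328,352)))
red=((hsv[...,0]<6)|(hsv[...,0]>174))&(hsv[...,1]>180)&(hsv[...,2]>90)
red[:,:300]=0;red[:,380:]=0;red[:200]=0;v,u=np.nonzero(red);print(cv2.minAreaRect(ray(g,u,v,.055)[:,:2].astype(np.float32)))
E
```

```text
strip [ 14 171 128]
cheek [ 12 151  83]
sand [ 19  80 143]
jaw [ 11 157  81]
wedge [ 16 131 183]
strip -1 (np.float32(-16.686913), array([0.5558, 0.2076], dtype=float32))
strip 1 (np.float32(-14.487818), array([0.5574, 0.1552], dtype=float32))
strip rect ((0.5531065464019775, 0.18219849467277527), (0.0517619252204895, 0.09439094364643097), 73.5679931640625) 654
[[0.5005 0.1707]
 [0.5911 0.144 ]
 [0.6057 0.1937]
 [0.5152 0.2204]]
ck1 [[0.6905 0.1657 0.055 ]]
ck2 [[0.6221 0.1828 0.055 ]]
an1 [[0.6656 0.0562 0.06  ]]
an2 [[0.5951 0.0736 0.06  ]]
wedge -1 (np.float32(-9.803509), array([ 0.4449, -0.1514], dtype=float32))
wedge 1 (np.float32(-1.9499176), array([ 0.4657, -0.1728], dtype=float32))
((0.44508683681488037, -0.16017599403858185), (0.012261883355677128, 0.02732812985777855), 87.36309814453125)
```

```bash
cat >> h.py <<'E'
def go(pos,yaw):
    "tool-axis shift/turn (full-scale units) from here to pos, tool x at yaw deg, tool down"
    from plant import read_state
    s=read_state();q=np.array(s["eef_rot"]);T=R.from_quat(q[[1,2,3,0]])
    G=R.from_euler('z',yaw,degrees=True)*R.from_euler('x',180,degrees=True)
    d=np.array(pos)-s["position"]
    print("turn(tool)",((T.inv()*G).as_rotvec()/np.pi).round(4),"shift now",(T.inv().apply(d)/.6).round(4),"shift after turn",(G.inv().apply(d)/.6).round(4),"t",round(s["time"],2),"w",round(float(s["width"]),3))
E
python3 -m handwheel '[[0,0,0,0,0,0.0455],[0,0,0,0,0,0.0455],[0,0,0,0,0,0.0455],[0,0,0,0,0,0.0455]]' 0; python3 -c "
from h import *;go([.4445,-.1605,.13],-8)"
```

```text
time: 0.5
position: [0.2101, -0.4535, 0.231]
eef_rot: [-0.0, 0.997, -0.072, -0.0]
contact_force: [0.7, 0.2, 0.1]
width: 0.504
grip_force: 0.0
turn(tool) [-0.0002  0.0001 -0.0013] shift now [ 0.3167 -0.5392  0.1685] shift after turn [ 0.3189 -0.538   0.1683] t 0.5 w 0.504
```

```bash
python3 -m handwheel '[[0.032,-0.054,0.0168,0,0,0],[0.032,-0.054,0.0168,0,0,0],[0.032,-0.054,0.0168,0,0,0],[0.032,-0.054,0.0168,0,0,0],[0.032,-0.054,0.0168,0,0,0]]'; python3 -m handwheel '[[0.032,-0.054,0.0168,0,0,0],[0.032,-0.054,0.0168,0,0,0],[0.032,-0.054,0.0168,0,0,0],[0.032,-0.054,0.0168,0,0,0],[0.032,-0.054,0.0168,0,0,0]]'; python3 -c "
from h import *;go([.4445,-.1605,.034],-8)
from plant import *
g=get_image('side');f=g['frame'];cv2.imwrite('pics/s1.png',cv2.resize(f[100:260,300:440],None,fx=3.6,fy=3.6,interpolation=cv2.INTER_CUBIC))"
```

```text
time: 1.0
position: [0.328, -0.305, 0.1803]
eef_rot: [-0.0, 0.998, -0.069, -0.0]
contact_force: [0.9, -0.1, 0.4]
width: 0.497
grip_force: 0.0
time: 1.5
position: [0.4455, -0.1577, 0.13]
eef_rot: [-0.0, 0.998, -0.069, -0.0]
contact_force: [-0.2, -0.6, 0.1]
width: 0.498
grip_force: 0.0
turn(tool) [0.     0.0001 0.0005] shift now [-0.001   0.0048  0.1599] shift after turn [-0.001   0.0048  0.1599] t 1.5 w 0.498
```

View pics/s1.png

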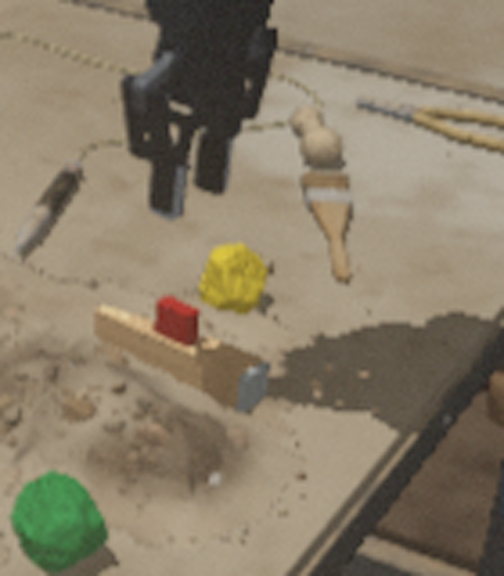

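```bash
python3 - <<'E'
from h import *
g=load("top0.npz");f=g["frame"];hsv=cv2.cvtColor(f,cv2.COLOR_BGR2HSV).astype(int)
M=((hsv[...,1]>100)&(hsv[...,2]>140)&(hsv[...,0]<25))|((hsv[...,0]<6)&(hsv[...,1]>150))
for v in range(220,276,3):
    us=np.nonzero(M[v,328:352])[0]+328
    if len(us): a=ray(g,us.min()-.5,v,.03)[0];b=ray(g,us.max()+.5,v,.03)[0];print(v,a[:2].round(4),round(b[1],4))
cv2.imwrite("pics/w.png",cv2.resize(f[215:280,315:380],None,fx=9,fy=9,interpolation=cv2.INTER_NEAREST))
E
```

```text
223 [ 0.503  -0.1611] -0.1737
226 [ 0.4954 -0.1608] -0.1734
229 [ 0.4878 -0.1579] -0.173
232 [ 0.4801 -0.1576] -0.1752
235 [ 0.4725 -0.1572] -0.1748
238 [ 0.4649 -0.1544] -0.1745
241 [ 0.4573 -0.1541] -0.1741
244 [ 0.4498 -0.1512] -0.1713
247 [ 0.4423 -0.1509] -0.1709
250 [ 0.4347 -0.1506] -0.1756
253 [ 0.4273 -0.1477] -0.1752
256 [ 0.4198 -0.1474] -0.1749
259 [ 0.4123 -0.1446] -0.177
262 [ 0.4049 -0.1443] -0.1742
265 [ 0.3974 -0.144 ] -0.1738
268 [ 0.39   -0.1437] -0.171
```

View pics/w.png

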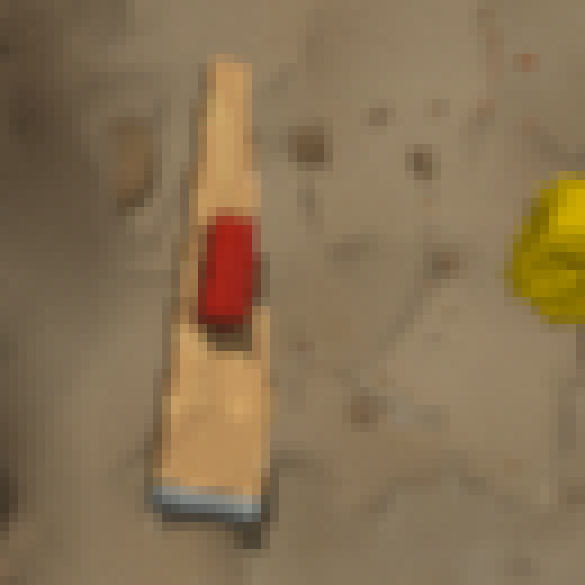

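The enlarged crop settles the wedge's shape. Its left edge is straight from (210,60) to (155,490), its right edge bends near (268,330), and the red block is centred at (228,268). So the straight face is on world +y, as described, at a yaw of about -8°. I'll descend now.

```bash
python3 -m handwheel '[[-0.001,0.0048,0.05,0,0,0],[0,0,0.05,0,0,0],[0,0,0.035,0,0,0],[0,0,0.025,0,0,0],[0,0,0,0,0,0]]' && python3 -m handwheel '[[0,0,0,0,0,0],[0,0,0,0,0,0],[0,0,0,0,0,0],[0,0,0,0,0,0],[0,0,0,0,0,0]]' 1;  python3 -c "
from h import *;go([.4445,-.1605,.034],-8)"
```

```text
time: 2.05
position: [0.4423, -0.1614, 0.0327]
eef_rot: [-0.001, 0.998, -0.069, -0.002]
contact_force: [-0.1, 0.1, -0.2]
width: 0.501
grip_force: 0.0
time: 2.55
position: [0.4446, -0.1622, 0.0355]
eef_rot: [0.0, 0.998, -0.069, 0.001]
contact_force: [-2.1, 0.6, 7.4]
width: 0.148
grip_force: 59.3
turn(tool) [ 0.0001 -0.0006  0.0005] shift now [-0.0006 -0.0028  0.0025] shift after turn [-0.0006 -0.0028  0.0025] t 2.55 w 0.148
```

```bash
python3 -m handwheel '[[0,0,-0.02,0,0,0],[0,0,-0.04,0,0,0],[0,0,-0.07,0,0,0],[0,0,-0.07,0,0,0.02],[0,0,0,0,0,0.02]]';  python3 -c "
from h import *;go([.5402,.1849,.155],-15)"
```

```text
time: 3.05
position: [0.4465, -0.1629, 0.1601]
eef_rot: [0.001, 0.991, -0.133, 0.004]
contact_force: [1.3, 0.1, -1.4]
width: 0.152
grip_force: 58.5
turn(tool) [ 0.0002 -0.0026 -0.0014] shift now [-0.0018 -0.6003  0.0081] shift after turn [ 0.0009 -0.6003  0.0085] t 3.05 w 0.152
```

```bash
python3 -m handwheel '[[0,-0.06,0,0,0,0],[0,-0.06,0,0,0,0],[0,-0.06,0,0,0,0],[0,-0.06,0,0,0,0],[0,-0.06,0,0,0,0]]' >/dev/null; python3 -m handwheel '[[0,-0.06,0,0,0,0],[0,-0.06,0,0,0,0],[0,-0.06,0,0,0,0],[0,-0.06,0,0,0,0],[0,-0.06,0,0,0,0]]' ; python3 -m handwheel '[[0,0,0.04,0,0,0],[0,0,0.04,0,0,0],[0,0,0.01,0,0,0],[0,0,0,0,0,0]]'; python3 -c "
from h import *;go([.5402,.1849,.0355+.024],-15)
from plant import *
for n in('side','top'):
  g=get_image(n);np.savez(n+'1.npz',**g);f=g['frame']
  c=(f[160:300,140:300] if n=='side' else f[130:270,160:320]);cv2.imwrite('pics/'+n+'1.png',c)
a=cv2.imread('pics/side1.png');b=cv2.imread('pics/top1.png')
cv2.imwrite('pics/b1.png',cv2.resize(np.hstack([a,b]),None,fx=2.5,fy=2.5,interpolation=cv2.INTER_CUBIC))"
```

```text
time: 4.05
position: [0.4827, 0.0266, 0.1751]
eef_rot: [-0.071, 0.997, -0.018, 0.0]
contact_force: [1.2, -0.5, -1.1]
width: 0.151
grip_force: 58.8
time: 4.45
position: [0.4822, 0.0292, 0.121]
eef_rot: [-0.072, 0.997, -0.016, -0.0]
contact_force: [0.7, -1.5, -0.1]
width: 0.143
grip_force: 58.8
turn(tool) [-0.0455  0.0062  0.0729] shift now [ 0.0886 -0.2451  0.1388] shift after turn [ 0.0262 -0.2757  0.1025] t 4.45 w 0.143
```

View pics/b1.png

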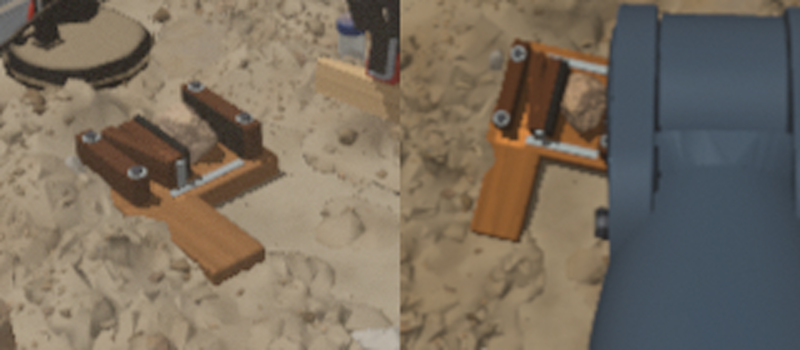

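```bash
python3 -c "
from plant import *;import numpy as np
s=read_state();print(np.round(s['qpos'],3),s['contact_force'])"
```

```text
[-0.034  0.228 -0.304  1.039  0.144  3.141] [ 0.02288808  0.60433107 -1.72917865]
```

J6 is at its limit, so this grasp can't reach the board's yaw. The wedge has to be held with the tool turned half round. I'll put it back where it lay and regrasp.

```bash
python3 -m handwheel '[[0,0.05,0,0,0,0],[0,0.05,0,0,0,0],[0,0.05,0,0,0,0],[0,0.05,0,0,0,0],[0,0.04,-0.02,0,0,0]]'; python3 -c "
from h import *;go([.4446,-.1622,.12],-8)"
```

```text
time: 5.05
position: [0.4776, -0.1168, 0.1127]
eef_rot: [-0.072, 0.997, -0.017, 0.0]
contact_force: [0.7, 0.9, -1.1]
width: 0.148
grip_force: 58.8
turn(tool) [-0.0456  0.0031  0.0337] shift now [-0.0525  0.0749 -0.0231] shift after turn [-0.044   0.0825 -0.0122] t 5.05 w 0.148
```

```bash
python3 -m handwheel '[[-0.026,0.037,-0.012,-0.0228,0,0.017],[-0.026,0.037,-0.012,-0.0228,0.003,0.017],[0,0,0,0,0,0]]'; python3 -c "
from h import *;go([.4446,-.1622,.038],-8)"
```

```text
time: 5.35
position: [0.4436, -0.1605, 0.1242]
eef_rot: [0.002, 0.997, -0.071, 0.001]
contact_force: [0.2, 0.6, -1.3]
width: 0.15
grip_force: 58.9
turn(tool) [ 0.001  -0.0009 -0.001 ] shift now [0.0016 0.0021 0.1436] shift after turn [0.002  0.0026 0.1436] t 5.35 w 0.15
```

```bash
python3 -m handwheel '[[0,0,0.06,0.001,0,0],[0,0,0.05,0,0,0],[0,0,0.02,0,0,0],[0,0,0.011,0,0,0],[0,0,0.004,0,0,0]]'; python3 -m handwheel '[[0,0,0,0,0,0],[0,0,0,0,0,0],[0,0,0,0,0,0]]' 0.2;python3 -m handwheel '[[0,0,-0.03,0,0,0],[0,0,-0.05,0,0,0],[0,0,-0.03,0,0,-0.046],[0,0,0,0,0,-0.047],[0,0,0,0,0,-0.047]]' 0; python3 -m handwheel '[[0,0,0,0,0,-0.0475],[0,0,0,0,0,-0.0475],[0,0,0,0,0,-0.0475],[0,0,0,0,0,-0.0475],[0,0,0,0,0,-0.0475]]' >/dev/null
python3 -m handwheel '[[0,0,0,0,0,-0.0475],[0,0,0,0,0,-0.0475],[0,0,0,0,0,-0.0475],[0,0,0,0,0,-0.0475],[0,0,0,0,0,-0.0475]]' >/dev/null
python3 -m handwheel '[[0,0,0,0,0,-0.0475],[0,0,0,0,0,-0.0475],[0,0,0,0,0,-0.0475],[0,0,0,0,0,-0.0475],[0,0,0,0,0,-0.0475]]'; python3 -c "
from h import *;go([.4446,-.1622,.034],172)"
```

```text
time: 5.85
position: [0.4447, -0.1588, 0.0355]
eef_rot: [-0.002, 0.998, -0.07, 0.0]
contact_force: [-13.7, 6.9, 39.5]
width: 0.147
grip_force: 64.4
time: 6.15
position: [0.4448, -0.1591, 0.0359]
eef_rot: [-0.001, 0.998, -0.07, 0.001]
contact_force: [-1.1, -0.5, 0.6]
width: 0.399
grip_force: 0.0
time: 6.65
position: [0.4448, -0.1594, 0.1023]
eef_rot: [-0.001, 0.988, 0.153, 0.001]
contact_force: [0.6, 0.3, -0.6]
width: 0.501
grip_force: 0.0
time: 8.15
position: [0.4444, -0.1592, 0.1017]
eef_rot: [0.0, 0.294, 0.956, 0.001]
contact_force: [0.6, 0.4, -0.4]
width: 0.499
grip_force: 0.0
turn(tool) [ 9.000e-04  1.000e-04 -1.456e-01] shift now [-0.0031 -0.0042  0.1128] shift after turn [-0.001  -0.0049  0.1128] t 8.15 w 0.499
```

```bash
python3 -m handwheel '[[0,0,0,0,0,-0.0364],[0,0,0,0,0,-0.0364],[0,0,0,0,0,-0.0364],[0,0,0,0,0,-0.0364],[0,0,0,0,0,0]]'; python3 -m handwheel '[[0,0,0.05,0,0,0],[0,0,0.04,0,0,0],[0,0,0.018,0,0,0],[0,0,0,0,0,0]]'; python3 -m handwheel '[[0,0,0,0,0,0],[0,0,0,0,0,0],[0,0,0,0,0,0],[0,0,0,0,0,0]]' 1; python3 -m handwheel '[[0,0,-0.02,0,0,0],[0,0,-0.04,0,0,0],[0,0,-0.07,0,0,0],[0,0,-0.07,0,0,0.02],[0,0,0,0,0,0.02]]';python3 -c "
from h import *;go([.5402,.1849,.155],165)"
```

```text
time: 8.65
position: [0.4443, -0.1592, 0.1016]
eef_rot: [0.001, 0.072, 0.997, 0.001]
contact_force: [0.2, -0.5, 0.3]
width: 0.496
grip_force: 0.0
time: 9.05
position: [0.4434, -0.1587, 0.0356]
eef_rot: [-0.001, 0.074, 0.997, 0.002]
contact_force: [-0.5, -0.7, 0.2]
width: 0.503
grip_force: 0.0
time: 9.45
position: [0.445, -0.1593, 0.0376]
eef_rot: [0.001, 0.073, 0.997, 0.001]
contact_force: [-0.8, 0.2, 5.7]
width: 0.15
grip_force: 58.8
time: 9.95
position: [0.4468, -0.1603, 0.1623]
eef_rot: [0.004, 0.137, 0.991, 0.001]
contact_force: [1.4, 0.3, -1.6]
width: 0.146
grip_force: 58.9
turn(tool) [ 0.0007  0.0027 -0.004 ] shift now [0.0061 0.596  0.0135] shift after turn [-0.0015  0.596   0.0122] t 9.95 w 0.146
```

```bash
python3 -m handwheel '[[0,0.0596,0,0,0,-0.004],[0,0.0596,0,0,0,0],[0,0.0596,0,0,0,0],[0,0.0596,0,0,0,0],[0,0.0596,0,0,0,0]]' >/dev/null; python3 -m handwheel '[[0,0.0596,0,0,0,0],[0,0.0596,0,0,0,0],[0,0.0596,0,0,0,0],[0,0.0596,0,0,0,0],[0,0.0596,0,0,0,0]]'; python3 -c "
from h import *;go([.5402,.1849,.0376+.030],165)"
```

```text
time: 10.95
position: [0.5364, 0.1879, 0.1584]
eef_rot: [0.001, 0.129, 0.992, 0.002]
contact_force: [0.1, -0.7, -0.6]
width: 0.147
grip_force: 59.0
turn(tool) [0.0011 0.0003 0.0008] shift now [-0.0072 -0.0037  0.1513] shift after turn [-0.0074 -0.0032  0.1513] t 10.95 w 0.147
```

```bash
python3 -m handwheel '[[-0.0073,-0.0035,0.05,0,0,0],[0,0,0.06,0,0,0],[0,0,0.041,0,0,0],[0,0,0,0,0,0]]'; python3 -c "
from h import *;go([.5402,.1849,.0376+.022],165)
from plant import *
for n in('side','top'):
  g=get_image(n);np.savez(n+'2.npz',**g);f=g['frame']
  c=(f[150:300,110:270] if n=='side' else f[120:270,140:300]);cv2.imwrite('pics/'+n+'2.png',c)
a=cv2.imread('pics/side2.png');b=cv2.imread('pics/top2.png')
cv2.imwrite('pics/b2.png',cv2.resize(np.hstack([a,b]),None,fx=2.5,fy=2.5,interpolation=cv2.INTER_CUBIC))"
```

```text
time: 11.35
position: [0.538, 0.1828, 0.0646]
eef_rot: [-0.002, 0.129, 0.992, 0.0]
contact_force: [-0.8, -0.0, -0.3]
width: 0.149
grip_force: 59.0
turn(tool) [ 0.0001 -0.0012  0.0009] shift now [-0.0028  0.0043  0.0083] shift after turn [-0.0027  0.0043  0.0083] t 11.35 w 0.149
```

View pics/b2.png

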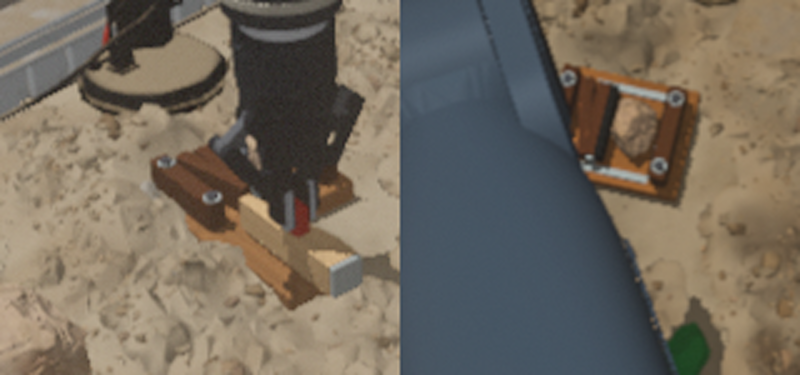

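The picture shows the wedge held level about 5 mm over the strip, with its thin end at (240,197) just short of the slot mouth and its cap at (345,275). I'll check its lateral fit against the cheek by rays.

```bash
python3 - <<'E'
from h import *
np.set_printoptions(precision=4,suppress=True)
g=load("side2.npz")
c=lambda x,y:(110+x/2.5,150+y/2.5)
B=lambda p:(R.from_euler('z',15,degrees=True).apply(p-np.array([.6431,.1169,0]))*1000).round(1)
for n,x,y,z in [("wedge thin top +y corner",240,197,.057),("wedge cap top left",332,262,.057),("bolt far",167,160,.055),("bolt near",212,197,.055)]:
    p=ray(g,*c(x,y),z)[0];print(n,p,B(p))
print(B(np.array([.538,.1828,.06])))
# strip edge +y side in original side view
s=load("side0.npz");f=s["frame"]
cv2.imwrite("pics/s0b.png",cv2.resize(f[180:280,150:260],None,fx=6,fy=6,interpolation=cv2.INTER_CUBIC))
E
```

```text
wedge thin top +y corner [0.598  0.1768 0.057 ] [-59.1  46.2  57. ]
wedge cap top left [0.4843 0.202  0.057 ] [-175.4   41.1   57. ]
bolt far [0.6874 0.1686 0.055 ] [29.5 61.4 55. ]
bolt near [0.6187 0.1878 0.055 ] [-42.   62.1  55. ]
[-118.6   36.5   60. ]
```

View pics/s0b.png

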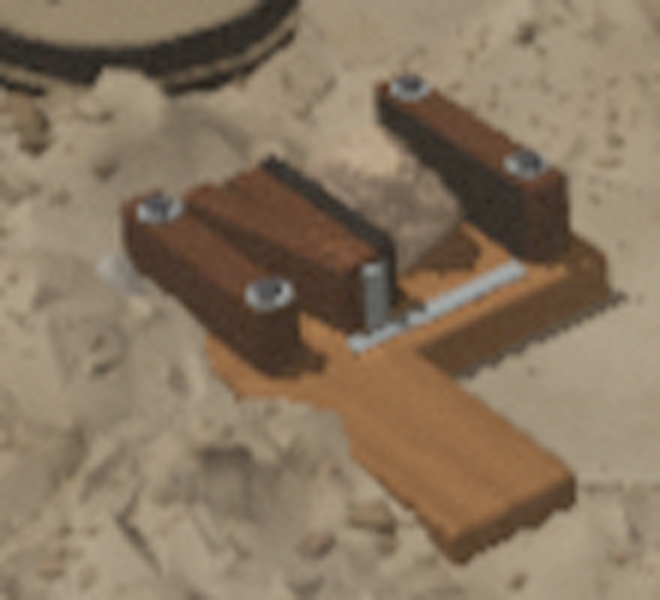

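The crop shows the empty board. The cheek's top inner edge runs from about (182,205) to (298,300). The strip's end corners are at (455,537) and (575,478), and the jaw's near top corner is at (358,268).

```bash
python3 - <<'E'
from h import *
np.set_printoptions(precision=4,suppress=True)
g=load("side0.npz")
c=lambda x,y:(150+x/6-.4,180+y/6-.4)
B=lambda p:(R.from_euler('z',15,degrees=True).apply(p-np.array([.6431,.1169,0]))*1000).round(1)
for n,x,y,z,e in [("cheek inner near",298,300,.052,"-42,49"),("cheek inner far",182,205,.052,"50,49"),("strip endL",455,537,.022,"-151,67"),("strip endR",575,478,.022,"-151,15"),("strip/board",412,350,.022,"?,15"),("anvil near R",568,180,.058,""),("anvil inner near",525,190,.058,""),("anvil inner far",378,92,.058,"")]:
    p=ray(g,*c(x,y),z)[0];print(n,p,B(p),e)
E
```

```text
cheek inner near [0.6124 0.1816 0.052 ] [-46.4  54.6  52. ] -42,49
cheek inner far [0.6861 0.1609 0.052 ] [30.1 53.6 52. ] 50,49
strip endL [0.5126 0.2215 0.022 ] [-153.1   67.3   22. ] -151,67
strip endR [0.4994 0.1754 0.022 ] [-153.9   19.3   22. ] -151,15
strip/board [0.5899 0.1509 0.022 ] [-60.2  19.   22. ] ?,15
anvil near R [0.5774 0.0758 0.058 ] [-52.8 -56.7  58. ] 
anvil inner near [0.586  0.0899 0.058 ] [-48.2 -40.9  58. ] 
anvil inner far [0.6734 0.068  0.058 ] [ 41.9 -39.4  58. ]
```

```bash
python3 -m handwheel '[[0,0.0083,0,0,0,0],[0,0,0.0055,0,0,0],[-0.015,0,0,0,0,0],[-0.015,0,0,0,0,0],[0,0,0,0,0,0]]'; python3 -m handwheel '[[-0.01,0,0,0,0,0],[-0.01,0,0,0,0,0],[0,0,0,0,0,0]]';python3 -c "
from h import *;go([.5402,.1849,.0376+.022],165)"
```

```text
time: 11.95
position: [0.5573, 0.184, 0.0633]
eef_rot: [-0.002, 0.129, 0.992, 0.002]
contact_force: [-15.4, 5.3, 7.4]
width: 0.151
grip_force: 60.6
time: 12.25
position: [0.5667, 0.1809, 0.0635]
eef_rot: [-0.004, 0.128, 0.992, 0.002]
contact_force: [-32.0, 5.7, 21.4]
width: 0.148
grip_force: 63.5
turn(tool) [ 0.0008 -0.0025  0.0013] shift now [ 0.0443 -0.0048  0.0068] shift after turn [ 0.0444 -0.005   0.0065] t 12.25 w 0.148
```

```bash
python3 - <<'E'
from h import *
from plant import *
np.set_printoptions(precision=1,suppress=True,linewidth=150)
g=get_image("side");np.savez("side3.npz",**g);f=g["frame"]
W=cloud(g);P=R.from_euler('z',15,degrees=True).apply(W.reshape(-1,3)-np.array([.6431,.1169,0]))*1000
hsv=cv2.cvtColor(f,cv2.COLOR_BGR2HSV).reshape(-1,3).astype(int)
for x in range(-172,0,8):
    m=(abs(P[:,0]-x)<4)&(P[:,1]>10)&(P[:,1]<64)&(P[:,2]>40)&(P[:,2]<62)&(hsv[:,2]>120)
    if m.sum()>2: print(x,m.sum(),"z",np.percentile(P[m,2],[10,50,90]),"y",np.percentile(P[m,1],[5,50,95]))
Z=load("side0.npz");P0=R.from_euler('z',15,degrees=True).apply(cloud(Z).reshape(-1,3)-np.array([.6431,.1169,0]))*1000
m=(P0[:,0]>-140)&(P0[:,0]<-70)&(P0[:,1]>25)&(P0[:,1]<55);print("floor",np.median(P0[m,2]))
cv2.imwrite("pics/s3.png",cv2.resize(f[160:280,140:280],None,fx=5,fy=5,interpolation=cv2.INTER_CUBIC))
print(read_state()["contact_force"])
E
```

```text
-164 17 z [41.4 51.5 61. ] y [25.6 49.8 50.9]
-156 22 z [44.3 51.  58.1] y [49.5 50.7 52.4]
-148 27 z [42.9 52.2 60.2] y [49.4 50.7 52.1]
-140 23 z [44.5 54.4 61.6] y [38.2 50.7 51.9]
-132 32 z [44.7 57.  61.6] y [30.7 50.3 51.8]
-124 29 z [42.6 53.9 61.3] y [31.4 50.7 52.2]
-116 7 z [52.  57.7 60. ] y [31.6 51.4 52.4]
-108 7 z [47.4 52.3 57.5] y [48.7 51.2 52.2]
-100 5 z [47.4 52.9 56.9] y [50.9 52.  52.3]
-92 12 z [41.4 48.6 54.7] y [50.9 52.1 53.4]
-84 12 z [42.3 48.3 54.5] y [50.1 51.6 52.5]
-76 18 z [42.9 48.8 54.1] y [49.4 51.8 52.9]
-68 14 z [43.2 49.8 53.5] y [49.3 51.6 52.5]
-60 16 z [42.2 48.7 53.4] y [48.5 51.9 53.2]
-52 21 z [44.2 51.3 52.7] y [44.  51.7 53.9]
-44 20 z [42.9 50.1 51.8] y [43.  52.  58.6]
-36 3 z [51.4 52.2 52.7] y [52.9 53.5 55. ]
floor 21.3453149827142
[-32.5   5.4  20.7]
```

View pics/s3.png

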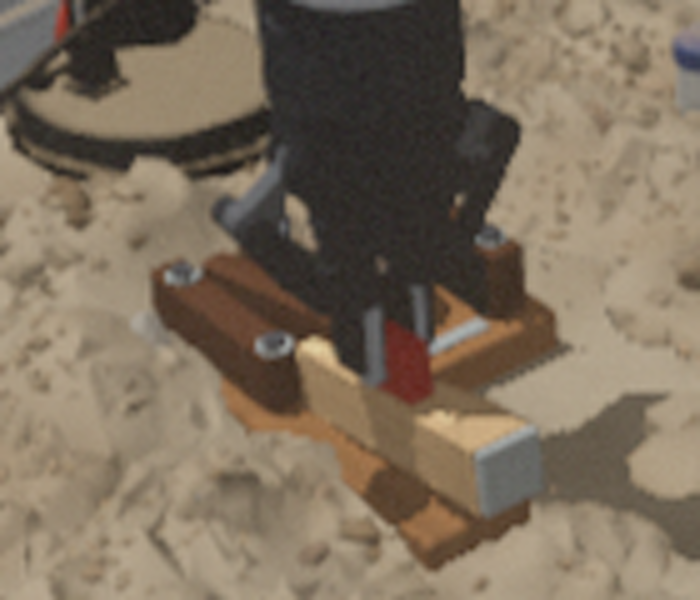

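The picture shows the wedge pitched about 5° nose-down. Its thin end has caught the cheek's near end at (298,345), and it has slid back about 10 mm in the fingers. I'll back off, shift away from the cheek, set it flat on the strip, then regrasp.

```bash
python3 -m handwheel '[[0.012,0,0,0,0,0],[0.013,-0.007,0,0,0,0],[0,0,0,0,0,0]]'; python3 -m handwheel '[[0,0,0,0,0,0],[0,0,0,0,0,0],[0,0,0,0,0,0]]' 0.2; python3 - <<'E'
from h import *
from plant import *
np.set_printoptions(precision=1,suppress=True,linewidth=150)
g=get_image("side");np.savez("side4.npz",**g);f=g["frame"]
W=cloud(g);T=lambda p:R.from_euler('z',15,degrees=True).apply(p-np.array([.6431,.1169,0]))*1000
P=T(W.reshape(-1,3));hsv=cv2.cvtColor(f,cv2.COLOR_BGR2HSV).reshape(-1,3).astype(int)
for x in range(-180,-20,8):
    m=(abs(P[:,0]-x)<4)&(P[:,1]>10)&(P[:,1]<60)&(P[:,2]>26)&(P[:,2]<64)&(hsv[:,2]>110)
    if m.sum()>2: print(x,m.sum(),"z",np.percentile(P[m,2],[10,50,95]),"y",np.percentile(P[m,1],[5,50,90]))
red=((hsv[:,0]<6)|(hsv[:,0]>174))&(hsv[:,1]>150)&(P[:,0]>-150)&(P[:,0]<-30)&(P[:,1]>0)&(P[:,1]<80)&(P[:,2]>45)
print("red",np.percentile(P[red],[5,50,95],axis=0),red.sum())
print("tcp",T(np.array(read_state()["position"])))
E
```

```text
time: 12.6
position: [0.5541, 0.1799, 0.0638]
eef_rot: [0.0, 0.129, 0.992, 0.001]
contact_force: [-0.1, -0.1, 0.8]
width: 0.148
grip_force: 60.9
time: 12.9
position: [0.5548, 0.1802, 0.0635]
eef_rot: [0.0, 0.129, 0.992, 0.001]
contact_force: [0.1, 0.4, -0.3]
width: 0.394
grip_force: 0.0
-180 27 z [34.1 48.7 52.1] y [24.8 38.6 49.3]
-172 72 z [33.8 49.6 52.5] y [23.8 45.2 50.3]
-164 61 z [32.4 49.9 52.4] y [25.  44.7 50.6]
-156 64 z [34.9 50.3 52.3] y [24.2 44.6 50.5]
-148 55 z [35.2 50.6 52.4] y [23.4 42.8 49.7]
-140 59 z [31.5 50.3 52.9] y [25.6 45.2 50. ]
-132 50 z [32.9 50.4 52.6] y [24.9 44.2 49.5]
-124 37 z [29.2 46.7 52.4] y [27.8 48.5 49.4]
-116 26 z [29.6 38.8 51. ] y [47.6 48.4 49.5]
-108 23 z [27.8 43.9 51.8] y [45.9 48.1 48.7]
-100 34 z [31.9 43.8 55.3] y [44.3 47.6 48.5]
-92 20 z [30.2 40.2 51.1] y [39.4 47.8 48.9]
-84 13 z [28.5 37.2 42.3] y [46.6 47.8 48.4]
-76 14 z [28.5 33.5 41.8] y [46.3 47.3 48. ]
-68 15 z [29.3 34.3 41. ] y [45.7 47.1 48.2]
-60 12 z [27.8 36.1 42.1] y [46.2 46.9 47.4]
-52 11 z [29.5 38.5 50.7] y [45.7 46.7 47.3]
-44 3 z [49.4 49.6 52.4] y [57.  57.4 58.5]
-36 5 z [49.5 51.4 52.2] y [52.5 53.  56.9]
red [[-129.3   36.    55.4]
 [-123.1   43.    69.7]
 [-108.    46.3   77.2]] 127
tcp [-101.8   38.3   63.5]
```

```bash
python3 -m handwheel '[[0.02,0,0,0,0,0],[0,0,0.0092,0,0,0],[0,0,0,0,0,0]]'; python3 -m handwheel '[[0,0,0,0,0,0],[0,0,0,0,0,0],[0,0,0,0,0,0],[0,0,0,0,0,0]]' 1; python3 -m handwheel '[[0,0,-0.0025,0,0,0],[0,0,0,0,0,0]]'
```

```text
time: 13.25
position: [0.5421, 0.1834, 0.0573]
eef_rot: [-0.0, 0.129, 0.992, 0.001]
contact_force: [-0.6, -0.4, -0.0]
width: 0.398
grip_force: 0.0
time: 13.65
position: [0.5431, 0.1834, 0.0581]
eef_rot: [0.0, 0.129, 0.992, 0.001]
contact_force: [0.9, 0.5, 0.4]
width: 0.151
grip_force: 58.6
time: 13.85
position: [0.5429, 0.1834, 0.0597]
eef_rot: [0.0, 0.129, 0.992, 0.001]
contact_force: [0.8, 0.9, -0.8]
width: 0.149
grip_force: 58.5
```

```bash
python3 -m handwheel '[[-0.01,0,0,0,0,0],[-0.012,0,0,0,0,0],[-0.012,0,0,0,0,0],[0,0,0,0,0,0]]'; python3 -m handwheel '[[0,0.0025,0,0,0,0],[0,0.002,0,0,0,0],[0,0,0,0,0,0]]';python3 -m handwheel '[[-0.01,0,0,0,0,0],[-0.01,0,0,0,0,0],[0,0,0,0,0,0]]'
```

```text
time: 14.25
position: [0.5637, 0.1778, 0.0594]
eef_rot: [0.0, 0.129, 0.992, 0.001]
contact_force: [0.8, -0.1, -1.6]
width: 0.152
grip_force: 58.5
time: 14.55
position: [0.5631, 0.1806, 0.0594]
eef_rot: [0.0, 0.129, 0.992, 0.001]
contact_force: [0.1, -2.4, -0.9]
width: 0.147
grip_force: 58.6
time: 14.85
position: [0.5757, 0.1772, 0.0594]
eef_rot: [0.0, 0.129, 0.992, 0.001]
contact_force: [-0.3, -4.2, -1.2]
width: 0.146
grip_force: 58.6
```

```bash
python3 -m handwheel '[[-0.007,-0.0015,0,0,0,0],[-0.006,0,0.0025,0,0,0],[0,0,0,0,0,0]]'; python3 -m handwheel '[[0,0,0,0,0,0],[0,0,0,0,0,0],[0,0,0,0,0,0]]' 0.2; python3 -m handwheel '[[0,0,-0.04,0,0,0],[0,0,-0.05,0,0,0],[0.05,0,0,0,0,0],[0.06,0,0,0,0,0],[0.06,0,0,0,0,0]]' 1; python3 - <<'E'
from h import *
from plant import *
np.set_printoptions(precision=1,suppress=True,linewidth=150)
g=get_image("side");np.savez("side5.npz",**g);f=g["frame"]
W=cloud(g);T=lambda p:R.from_euler('z',15,degrees=True).apply(p-np.array([.6431,.1169,0]))*1000
P=T(W.reshape(-1,3));hsv=cv2.cvtColor(f,cv2.COLOR_BGR2HSV).reshape(-1,3).astype(int)
for x in range(-160,-20,10):
    m=(abs(P[:,0]-x)<4)&(P[:,1]>10)&(P[:,1]<60)&(P[:,2]>26)&(P[:,2]<64)&(hsv[:,2]>110)
    if m.sum()>2: print(x,m.sum(),"z",np.percentile(P[m,2],[10,50,95]),"y",np.percentile(P[m,1],[5,50,90]))
s=read_state();p=np.array(s["position"]);print("tcp",T(p),s["qpos"])
cv2.imwrite("pics/s5.png",cv2.resize(f[160:280,140:280],None,fx=5,fy=5,interpolation=cv2.INTER_CUBIC))
E
```

```text
time: 15.15
position: [0.5829, 0.1749, 0.0581]
eef_rot: [0.0, 0.129, 0.992, 0.002]
contact_force: [0.8, -0.8, 0.8]
width: 0.151
grip_force: 58.8
time: 15.45
position: [0.5822, 0.175, 0.0581]
eef_rot: [0.0, 0.129, 0.992, 0.002]
contact_force: [-0.5, -0.1, 0.4]
width: 0.398
grip_force: 0.0
time: 15.95
position: [0.4825, 0.201, 0.1121]
eef_rot: [0.0, 0.129, 0.992, 0.002]
contact_force: [0.1, 1.5, -1.1]
width: 0.001
grip_force: 0.0
-140 21 z [30.8 49.9 52.7] y [21.8 41.4 49.5]
-130 66 z [34.  50.2 52.1] y [25.1 44.  50.3]
-120 59 z [32.9 50.3 52.4] y [24.8 45.9 50.6]
-110 60 z [32.5 50.2 52.3] y [23.4 43.5 50.3]
-100 57 z [31.5 50.1 52.6] y [26.9 48.3 50.5]
-90 59 z [31.6 50.4 58.1] y [26.9 47.3 50.8]
-80 38 z [29.6 48.5 60.7] y [29.9 49.6 50.9]
-70 32 z [31.8 48.3 58.7] y [46.3 49.2 50.8]
-60 28 z [29.1 45.9 60.5] y [46.5 49.6 50.8]
-50 32 z [28.2 44.5 52.5] y [44.  49.8 50.9]
-40 34 z [37.1 50.4 52.9] y [37.8 49.8 55.9]
-30 16 z [49.8 50.9 53. ] y [31.3 42.4 49.5]
tcp [-181.8   39.1  111.8] [ 0.4  0.3 -0.2  1.   0.   0.7]
```

View pics/s5.png

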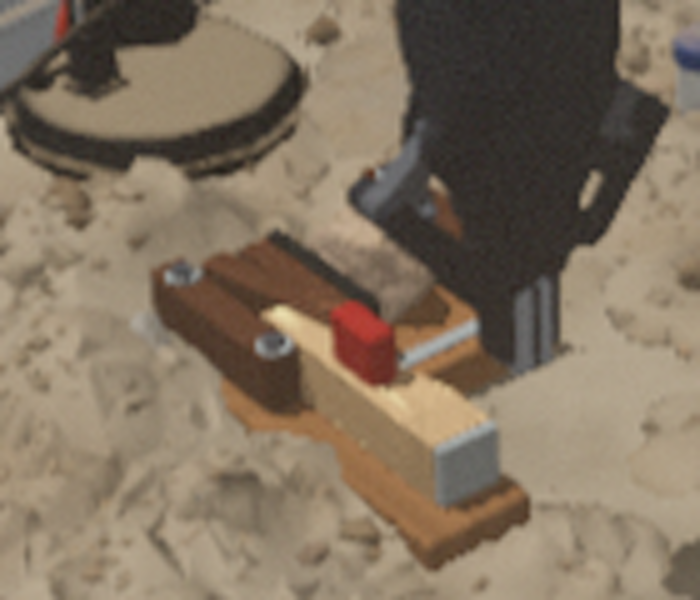

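The picture shows the wedge lying flat and loose in the slot, with its straight face along the cheek at (300,370), its thin end at (270,312), its cap centre at (467,465) and the fingers clear. Next I'll lower the shut fingers behind the cap.

```bash
python3 -m handwheel '[[0,-0.0077,0.04,0,0,0],[0,0,0.05,0,0,0],[0,0,0.048,0,0,0],[0,0,0,0,0,0]]'; python3 -m handwheel '[[-0.014,0,0,0,0,0],[-0.014,0,0,0,0,0],[-0.01,0,0,0,0,0],[-0.003,0,0,0,0,0],[0,0,0,0,0,0]]'; python3 -m handwheel '[[-0.003,0,0,0,0,0],[-0.003,0,0,0,0,0],[-0.003,0,0,0,0,0],[0,0,0,0,0,0]]'
```

```text
time: 16.4
position: [0.4801, 0.1957, 0.0264]
eef_rot: [-0.002, 0.129, 0.992, 0.0]
contact_force: [-0.3, -0.0, -0.2]
width: 0.004
grip_force: 0.0
time: 16.9
position: [0.5068, 0.1902, 0.0296]
eef_rot: [0.0, 0.129, 0.992, 0.002]
contact_force: [0.0, -0.6, 0.1]
width: -0.004
grip_force: 0.0
time: 17.3
position: [0.5116, 0.1888, 0.0292]
eef_rot: [0.0, 0.129, 0.992, 0.001]
contact_force: [0.4, 0.4, 0.5]
width: -0.001
grip_force: 0.0
```

```bash
for i in 1; do :; done; python3 -m handwheel '[[-0.003,0,0,0,0,0],[-0.003,0,0,0,0,0],[-0.003,0,0,0,0,0]]'; python3 -m handwheel '[[-0.003,0,0,0,0,0],[-0.003,0,0,0,0,0],[-0.003,0,0,0,0,0]]'
```

```text
time: 17.6
position: [0.5168, 0.1875, 0.0292]
eef_rot: [0.0, 0.129, 0.992, 0.001]
contact_force: [-0.4, 0.3, 0.1]
width: -0.002
grip_force: 0.2
time: 17.9
position: [0.5219, 0.186, 0.0292]
eef_rot: [-0.0, 0.129, 0.992, 0.001]
contact_force: [-1.5, -1.0, -0.1]
width: 0.001
grip_force: 0.7
```

```bash
for k in 1; do python3 -m handwheel '[[-0.002,0,0,0,0,0],[-0.002,0,0,0,0,0],[-0.002,0,0,0,0,0]]' | egrep 'pos|force'; python3 -m handwheel '[[-0.002,0,0,0,0,0],[-0.002,0,0,0,0,0],[-0.002,0,0,0,0,0]]' | egrep 'pos|force';  python3 -m handwheel '[[-0.002,0,0,0,0,0],[-0.002,0,0,0,0,0]]' | egrep 'pos|force'; done
```

```text
position: [0.5254, 0.1851, 0.0292]
contact_force: [-1.9, 0.3, 0.3]
grip_force: 0.6
position: [0.5289, 0.1842, 0.0292]
contact_force: [-0.6, -0.5, 0.9]
grip_force: 0.6
position: [0.5313, 0.1836, 0.0292]
contact_force: [-2.1, -0.4, -0.9]
grip_force: 0.6
```

```bash
python3 -m handwheel '[[-0.002,0,0,0,0,0],[-0.002,0,0,0,0,0]]' | egrep 'pos|force'
```

```text
position: [0.5336, 0.183, 0.0292]
contact_force: [-1.6, -0.5, 0.4]
grip_force: 0.6
```

```bash
python3 -m handwheel '[[-0.0025,0,0,0,0,0],[-0.0025,0,0,0,0,0],[-0.0025,0,0,0,0,0]]' | egrep 'pos|force'
```

```text
position: [0.5379, 0.1819, 0.0292]
contact_force: [-1.2, 0.1, -0.1]
grip_force: 1.1
```

```bash
python3 -m handwheel '[[-0.0025,0,0,0,0,0],[-0.0025,0,0,0,0,0],[-0.0025,0,0,0,0,0]]' | egrep 'pos|force'
```

```text
position: [0.5423, 0.1808, 0.0292]
contact_force: [-1.7, 0.3, 0.1]
grip_force: 0.9
```

```bash
python3 -m handwheel '[[-0.002,0,0,0,0,0],[-0.002,0,0,0,0,0]]' | egrep 'pos|force'
```

```text
position: [0.5446, 0.1801, 0.0292]
contact_force: [-1.8, 0.8, 0.1]
grip_force: 0.8
```

```bash
python3 -m handwheel '[[-0.0025,0,0,0,0,0],[-0.0025,0,0,0,0,0],[-0.0025,0,0,0,0,0]]' | egrep 'pos|force'
```

```text
position: [0.549, 0.179, 0.0292]
contact_force: [-2.1, 1.4, -0.1]
grip_force: 0.8
```

```bash
python3 -m handwheel '[[-0.002,0,0,0,0,0],[-0.002,0,0,0,0,0],[-0.002,0,0,0,0,0]]' | egrep 'pos|force'
```

```text
position: [0.5525, 0.1781, 0.0293]
contact_force: [-1.4, 1.9, 0.1]
grip_force: 0.8
```

```bash
python3 -m handwheel '[[-0.002,0,0,0,0,0],[-0.002,0,0,0,0,0]]' | egrep 'pos|force'
```

```text
position: [0.5547, 0.1774, 0.0292]
contact_force: [-2.1, 0.8, -0.0]
grip_force: 0.9
```

```bash
python3 -m handwheel '[[-0.002,0,0,0,0,0],[-0.002,0,0,0,0,0],[-0.002,0,0,0,0,0]]' | egrep 'pos|force'
```

```text
position: [0.558, 0.1766, 0.0292]
contact_force: [-4.8, 2.1, 1.6]
grip_force: 2.1
```

```bash
python3 -m handwheel '[[-0.002,0,0,0,0,0],[-0.002,0,0,0,0,0]]' | egrep 'pos|force'
```

```text
position: [0.5602, 0.176, 0.0292]
contact_force: [-5.4, 3.6, 2.9]
grip_force: 3.3
```

```bash
python3 -m handwheel '[[-0.002,0,0,0,0,0],[-0.002,0,0,0,0,0]]' | egrep 'pos|force'
```

```text
position: [0.5622, 0.1755, 0.0291]
contact_force: [-8.1, 3.8, 4.1]
grip_force: 4.5
```

```bash
python3 -m handwheel '[[-0.002,0,0,0,0,0],[0,0,0,0,0,0]]' | egrep 'time|pos|force'; python3 -c "
from plant import *
import numpy as np
print(np.mean([read_state()['contact_force'] for _ in range(5)],0))"
```

```text
time: 21.4
position: [0.5633, 0.1752, 0.0291]
contact_force: [-7.9, 4.6, 4.5]
grip_force: 4.1
[-7.87469428  4.61218445  4.47690783]
```

```bash
python3 -m handwheel '[[-0.002,0,0,0,0,0],[0,0,0,0,0,0]]' | egrep 'time|pos|force'
```

```text
time: 21.6
position: [0.5642, 0.175, 0.0291]
contact_force: [-8.7, 4.5, 6.1]
grip_force: 4.9
```

```bash
python3 -m handwheel '[[0,0,0,0,0,0]]' | egrep 'time|pos|force'
```

```text
time: 21.7
position: [0.5642, 0.175, 0.0291]
contact_force: [-8.3, 5.4, 4.0]
grip_force: 4.8
```

```bash
python3 -m handwheel '[[-0.0015,0,0,0,0,0],[0,0,0,0,0,0]]' | egrep 'time|pos|force';  python3 -m handwheel '[[0.004,0,0,0,0,0],[0.015,0,0,0,0,0],[0.03,0,0,0,0,0],[0.03,0,-0.03,0,0,0],[0,0,-0.07,0,0,0]]' | egrep 'time|pos|force'; python3 -m handwheel '[[0.05,0,-0.06,0,0,0],[0.06,0,-0.06,0,0,0],[0.06,0,0,0,0,0],[0.05,0,0,0,0,0],[0,0,0,0,0,0]]' | egrep 'time|pos|force'
python3 - <<'E'
from h import *
from plant import *
np.set_printoptions(precision=1,suppress=True,linewidth=150)
g=get_image("side");np.savez("side6.npz",**g);t=get_image("top");np.savez("top6.npz",**t)
T=lambda p:R.from_euler('z',15,degrees=True).apply(p-np.array([.6431,.1169,0]))*1000
def prof(g):
    P=T(cloud(g).reshape(-1,3));hsv=cv2.cvtColor(g["frame"],cv2.COLOR_BGR2HSV).reshape(-1,3).astype(int);return P,hsv
P,h=prof(g)
for x in range(-150,-30,10):
    m=(abs(P[:,0]-x)<4)&(P[:,1]>10)&(P[:,1]<58)&(P[:,2]>26)&(P[:,2]<64)&(h[:,2]>110)
    if m.sum()>2: print(x,m.sum(),"z95",np.percentile(P[m,2],95),"y",np.percentile(P[m,1],[5,90]))
for n,i in(("before",load("top0.npz")),("after",t)):
    P,h=prof(i);m=(P[:,0]>-38)&(P[:,0]<40)&(P[:,1]>-48)&(P[:,1]<15)&(h[:,2]>105)&(h[:,1]<135)&(P[:,2]>36)
    print(n,"nodule",m.sum(),P[m].mean(0),P[m].max(0))
    d=(h[:,2]<45)&(P[:,0]>-45)&(P[:,0]<45)&(P[:,1]>-35)&(P[:,1]<30)&(P[:,2]>35);print(" pad y",np.median(P[d,1]),d.sum())
a,b=load("top0.npz")["frame"],t["frame"]
d=cv2.absdiff(a,b).max(2)
for n,(u,v) in dict(vial=(321,178),chalk=(195,280),clod=(297,270)).items(): print(n,"diff",np.median(d[v-12:v+12,u-12:u+12]),np.percentile(d[v-12:v+12,u-12:u+12],95))
E
```

```text
time: 21.9
position: [0.5649, 0.1748, 0.0291]
contact_force: [-10.1, 5.3, 6.0]
grip_force: 5.6
time: 22.4
position: [0.5158, 0.1858, 0.087]
contact_force: [1.1, -0.1, -0.1]
grip_force: 0.0
time: 22.9
position: [0.3903, 0.2202, 0.161]
contact_force: [1.5, 0.4, 0.1]
grip_force: 0.0
-80 43 z95 52.078154789440546 y [23.3 49. ]
-70 51 z95 52.65919451289831 y [24.4 50. ]
-60 49 z95 52.89764767492395 y [23.3 50.4]
-50 57 z95 52.391726741613915 y [24.9 50.7]
-40 53 z95 52.25810058627802 y [12.8 51. ]
before nodule 196 [  5.2 -15.3  59.2] [39.6 14.3 71.2]
 pad y 9.774415205059157 87
after nodule 265 [  4.4 -21.3  57.2] [40.  14.6 70.6]
 pad y 1.13429371378512 18
vial diff 8.0 10.0
chalk diff 63.0 107.0
clod diff 7.0 9.0
```

```bash
python3 -c "
from plant import *
print(hand_in())"
```

```text
the job is handed in; nothing more can be done
None
```

I laid the wedge flat in the slot, let it go loose, then drove it with a final push of about 11 N until it felt tight on the nodule, and handed in at about 23 s. The clamping force can't be read directly. The vial and clod area are unchanged in the images; the chalk looked different, probably because the arm was over it, and I did not confirm it.

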